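# Shut the ultrasonic cleaner and hold the washed basket over the drain tray

## Robot

A 6-joint arm with a two-finger parallel gripper is mounted at the origin on the work surface. World frame = base frame: x ahead of the robot, y to its left, z up, the work surface at z = 0. Lengths are in m, angles in rad, forces in N, time in s.
With the tool pointing down it reaches from about 0.325 to 0.925 m from the base axis. Payload 3.1 kg.
Tool frame: the origin (TCP) lies on the centre line of the jaws, within the pads' length; the fingertips stand 8 mm ahead of it and the grasp point (between the pads) lies 11 mm behind it (robot.tcp_to_tips is the z of the fingertips in the tool frame, in m); z points along the fingers, y is the line along which they close (so a half turn about z gives the same grasp; the last joint's range is limited). The gripper opens to 85 mm and grips with 20 to 120 N. Pads are 22 mm wide; open, the fingers measure 114 mm over their backs; the gripper's body (76 mm by 85 mm) begins 54 mm behind the grasp point. The pads swing forward as they close: fully open they stand 13 mm farther back than shut.
Start: joints at [1.219, 0.217, 1.613, -0, 1.311, -0.112], TCP at [0.148, 0.607, 0.239] pointing down, gripper open.
Joint ranges: [-2.75, 2.75], [-0.78, 2.1], [0.31, 2.55], [-1.13, 4.27], [0.13, 2.63], [-2.58, 2.58]. Speed limits (rad/s): [2.79, 2.79, 3.14, 3.14, 3.14, 3.14].

## Interface

Orientations are given as a unit quaternion [x, y, z, w].
In Python, from rig import robot, viewer gives the robot as it stands.
- The arm moves only by the tool drive_tool, never from a script. Its argument "moves" is a list of rows, each a list of 7 numbers: the shift along the tool's x, y, z in mm, then the turn, a rotation vector about the tool's x, y, z in rad, then the opening, from 0 (shut) to 1 (fully open). In form: [[dx, dy, dz, wx, wy, wz, claw], ...]. A call has 1 to 12 rows; each row shifts and turns the commanded pose from where the row before left it, along the tool's axes as they then stand; what a row does not reach is not made up. A row lasts 1/8 s, in which the tool goes at most 62.5 mm and 10.7 degrees, less where a joint would pass 70% of its speed; a pose out of reach is approached as far as the arm can. A call is refused whole if a number of a shift passes 62.5 or a number of a turn 0.188, either way. A call with a gripper value outside its range is refused whole. The fingers move at their own pace and stop on an object; "force" is the grip in N (left out, the last holds). Time passes only in rows, so rows that do not move let the fingers close. It gives the time, the measured TCP pose, the force, the opening and the grip force at its end, in the units of the state.
- robot.get_obs(): the state, without advancing time (a new reading comes with each control period).
- viewer.read_camera(name): name is "side" or "top" or "wrist"; returns (picture, depth): 420x560x3 uint8, blue, green, red; 420x560 float32, m along the optical axis (not along the pixel's ray), 0 where there is no reading.
- viewer.calibration(name): a dict with "fx", "fy", "cx", "cy" (pixels), "R" (3x3) and "t" (3): a world point X has camera coordinates R X + t; the wrist camera has in their place "tool_from_camera" (4x4, takes a point from camera to tool coordinates, whose origin is the TCP and whose axes are the flange's). Camera axes: x right, y down, z forward; pixel columns grow to the right and rows downward; lengths in m; the calibration is good to about 2 mm. A picture is of the moment at which its call begins: read the wrist's pose just before it. calibration takes no time and is no camera call.
- robot.sign_off(): hands the job in; it is judged then, once.
The state is a dict: "t": time; "q": joint angles; "qd": joint speeds; "effort": joint torques, N m; "position": TCP position; "eef_rot": TCP orientation; "ft_force": force on the tool from outside, world axes, zero at the start; "ft_torque": the same for the moment, N m; "finger_gap": opening from 0.0 (shut) to 1.0 (fully open); "grip_force": force on a finger pad.
Only numpy, scipy, OpenCV 4.12 (cv2) and the standard library are available. Lean on these libraries where they do the work, as an engineer would, in place of code of your own. Each camera call takes 0.05 s, during which the arm holds its last target. There are 200 camera calls.

## Task

First shut the lid of the small ultrasonic cleaner fully and gently, with the wash basket still standing on the bench. Then pick the basket up by its handle, carry it level over the shut cleaner to the small white enamel tray on the other side, and hold it there to drain: centred in the tray, its long sides parallel to the tray's long sides, its underside about 2 cm above the tray's floor. The basket must not touch the cleaner, the lid or the tray, the glassware stays where it is, and you finish with the basket still held steady in the gripper; do not set it down.

Things in the scene. Friction and masses are not known exactly. Their poses are not given: they have to be found in the camera images.
- cleaner: Stainless ultrasonic cleaner fixed to the bench, between basket and tray: a box 150 (its x) x 140 (its y) x 120 mm high with an open tank. Origin: centre of its underside, at bench height. Its front (display, knob) faces its -x, roughly towards the robot; the lid's hinge runs along its y at the top of its far (+x) side.
- lid (a joint): Angle of the cleaner's hinged lid in rad: 0 = shut flat on the rim, grows as it opens upward and away from the robot (1.57 = upright); starts at 1.0 to 1.45. The hinge is stiff: the lid stays at any angle and takes 1 to 3 N at its free edge to close. Plate 150 long from the hinge x 140 wide x 8 mm thick, 0.2 kg. When open, its top face looks away from the robot.
- lid_hinge (a point): Centre of the hinge line, in the plane of the lid's underside, 120 mm above the bench at the cleaner's far top edge. It turns with the lid: y axis = hinge line, -x axis = along the plate to the free edge (150 mm away), z axis = out of the plate's top face, which is 8 mm above.
- lid_tab (a point): Centre of the lid's grey tab, 162 mm from the hinge line, in mid thickness: 50 wide x 8 mm thick, sticking out 26 mm beyond the middle of the free edge in the plane of the plate. With the lid shut it is 124 mm above the bench, in front of the cleaner. Same axes as lid_hinge.
- basket: Loose steel wire wash basket with dark steel fittings fixed in it, about 0.3 kg: 120 (its x) x 80 (its y) x 45 mm high, with an arched handle over the middle, along its x, up to 133 mm. Origin: centre of its underside; z up. It stands on the bench on the left or the right of the cleaner.
- basket_grip (a point): Centre of the straight grey grip of the basket's handle, 125 mm above the basket's underside: a bar 70 long (along basket x) x 14 wide (y) x 16 mm high, to be pinched across y. Axes as the basket.
- tray: Shallow white enamel tray with a dark rim, fixed to the bench on the other side of the cleaner: 180 (its x) x 130 (its y) outside, rim 23 mm high, 5 mm walls and floor. Origin: centre of its underside.
- tray_floor (a point): Centre of the tray's inner floor (170 x 120 mm), 5 mm above the bench. Axes as the tray.
- flask: Stoppered glass bottle, 66 mm diameter, 130 mm high, loose, behind the cleaner to its left. To be left alone. Origin: centre of its underside.
- jar: Amber jar with black cap, 60 mm diameter, 80 mm high, loose, behind the cleaner to its right. To be left alone. Origin: centre of its underside.
- beaker: Small glass beaker, 62 mm diameter, 80 mm high, loose, behind the cleaner, between bottle and jar. To be left alone. Origin: centre of its underside.
Mind the look-alikes: they are no part of the job. Leave any blue look-alike of the cleaner alone.

How it is judged:
By the outcome, as a careful person would: the job done as asked, in the order asked, and still so for the second after the job is handed in, while the arm keeps its last pose, push and grip.
It also fails if it takes over 64 s, if anything falls off the work surface, if the arm or the gripper's body presses on something with over 40 N, if the wrist force passes 120 N, or if a joint passes its speed limit or range.

## Working session

There is one attempt and no reset: what is moved stays moved. The work goes in short steps, Python scripts to look and compute and a tool call to move; the robot and the scene stay as the last step left them, time stands still between calls to the robot, and variables do not carry over. Pictures are saved under pics/ and viewed, at most 10 in all, crops included, and the job is handed in when it is done.

Besides the shell and the picture viewer there is one more tool, called as name(argument=value, ...), one argument or row to a line, values as JSON. drive_tool: Moves the arm, as the interface text tells. Its arguments: {"type":"object","properties":{"moves":{"type":"array","items":{"type":"array","items":{"type":"number"}}},"force":{"type":"number"}},"required":["moves"]}

```bash
mkdir -p pics; cat > h.py <<'E'
import numpy as np, cv2
from rig import robot, viewer
from scipy.spatial.transform import Rotation as Ro
def snap(n):
    o=robot.get_obs(); im,d=viewer.read_camera(n); c=viewer.calibration(n)
    if n=='wrist':
        T=np.eye(4);T[:3,:3]=Ro.from_quat(o['eef_rot']).as_matrix();T[:3,3]=o['position']
        M=T@np.array(c['tool_from_camera']); A,p=M[:3,:3],M[:3,3]
    else: A=np.array(c['R']).T; p=-A@np.array(c['t'])
    h,w=d.shape; u,v=np.meshgrid(np.arange(w),np.arange(h))
    r=np.stack([(u-c['cx'])/c['fx'],(v-c['cy'])/c['fy'],np.ones((h,w))],-1)@A.T
    P=p+r*d[...,None]; P[d==0]=np.nan
    return im,d,P,r,p
def plane(r,p,u,v,z): q=r[int(round(v)),int(round(u))]; return p+q*(z-p[2])/q[2]
E
python3 - <<'E'
from h import *
o=robot.get_obs();print(o, robot.tcp_to_tips)
for n in ['top','side']:
    im,d,P,r,p=snap(n); cv2.imwrite(f'pics/{n}0.png',im); np.savez(f'{n}0.npz',im=im,d=d,P=P,r=r,p=p); print(n,p,r[210,280])
E
```

```text
{'t': 0.0, 'q': array([ 1.21881546e+00,  2.17760726e-01,  1.61490535e+00,  2.57130188e-05,
        1.31133871e+00, -1.12183489e-01]), 'qd': array([ 6.84375889e-04, -7.02320301e-05,  2.73236121e-04,  5.32700892e-04,
        1.47630432e-04,  1.18906557e-04]), 'effort': array([ 3.05499061e-04, -3.96850848e+01, -3.03853762e+01, -1.04612079e-04,
        9.77004849e-03, -1.18360958e-05]), 'position': array([0.14812686, 0.60637571, 0.23797923]), 'eef_rot': array([ 1.19614825e-01,  9.92819641e-01, -1.17087315e-03, -2.89489479e-04]), 'ft_force': array([-0.18942241, -0.03271628,  0.09352358]), 'ft_torque': array([0.01593162, 0.01694083, 0.00483922]), 'grip_force': 0.0, 'finger_gap': 0.9999024112077716} 0.008
top [ 0.34429994 -0.01418981  1.06248837] [ 0.18989219 -0.00393812 -0.98210785]
side [ 0.4953926  -0.73891527  0.93801869] [ 0.01491312  0.67307751 -0.73960592]
```

View pics/top0.png

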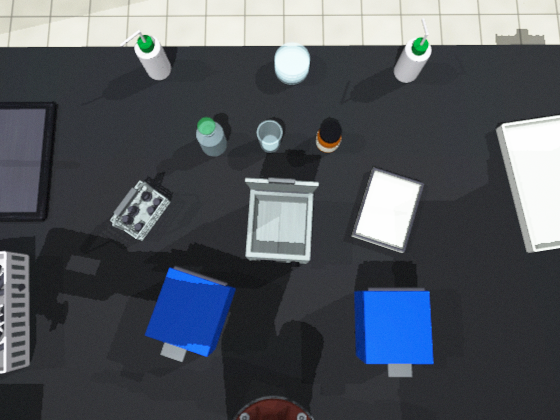

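View pics/side0.png

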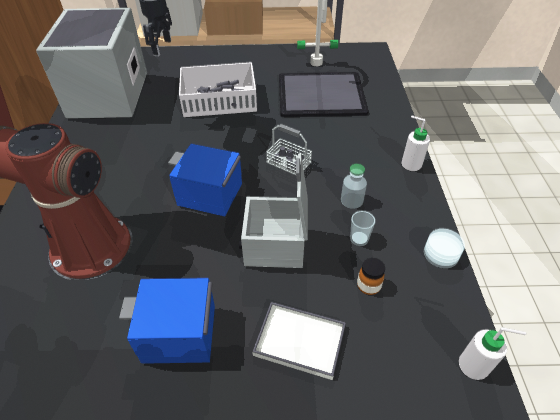

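The top view shows these candidates:
- **Cleaner:** stainless box at (280,225) with its lid standing open. The blue look-alikes at (190,310) and (395,325) are not it.
- **Basket:** small dark-fitted wire basket at (140,210). The large white one at (10,310) doesn't fit.
- **Tray:** small white tray with a dark rim at (388,208). The large one at (540,180) doesn't fit.

In the side view the same three are at (275,230), (290,155) and (300,340). I'll measure them and confirm in a crop.

```bash
python3 - <<'E'
from h import *
T=np.load('top0.npz');S=np.load('side0.npz')
def rect(pts):
    (c,s,a)=cv2.minAreaRect((pts[:,:2]*1000).astype(np.float32)); return np.round(c,1),np.round(s,1),round(a,1)
for n,A in (('top',T),('side',S)):
    P=A['P'];im=A['im'];r=A['r'];p=A['p'];hsv=cv2.cvtColor(im,cv2.COLOR_BGR2HSV)
    z=P[...,2]
    print(n,'bench z',np.nanmedian(z[(abs(P[...,0]-.5)<.1)&(abs(P[...,1]-.15)<.02)]))
    # tray white floor
    b=(slice(160,260),slice(345,430)) if n=='top' else (slice(300,380),slice(250,350))
    m=np.zeros(z.shape,np.uint8);m[b]=((hsv[...,2]>200)&(hsv[...,1]<40))[b]
    k,l,st,ce=cv2.connectedComponentsWithStats(m);i=1+np.argmax(st[1:,4]);v,u=np.where(l==i)
    q=r[v,u];X=p+q*((.005-p[2])/q[:,2])[:,None];print('tray floor',rect(X),'z',np.nanmedian(z[v,u]))
    # rim whole tray outline z .012-.03
    Q=P[b].reshape(-1,3);Q=Q[(Q[:,2]>.015)&(Q[:,2]<.03)];print('tray rim',rect(Q),len(Q))
    # cleaner
    b=(slice(170,270),slice(235,330)) if n=='top' else (slice(150,275),slice(235,312))
    Q=P[b].reshape(-1,3);R=Q[(abs(Q[:,2]-.12)<.006)];print('rim',rect(R),len(R),np.median(R[:,2]))
    L=Q[(Q[:,2]>.14)];c=L.mean(0);w=np.linalg.svd(L-c)[2];print('lid',c,w[2],w[0],'res',np.std((L-c)@w[2]),L.min(0),L.max(0))
    b=(slice(170,245),slice(100,180)) if n=='top' else (slice(115,180),slice(262,316))
    Q=P[b].reshape(-1,3);R=Q[(Q[:,2]>.03)&(Q[:,2]<.055)];print('bask rim',rect(R),len(R))
    R=Q[(Q[:,2]>.105)&(Q[:,2]<.15)];print('grip',R.mean(0),rect(R),len(R),R[:,2].max())
t=cv2.resize(T['im'][160:275,95:440],None,fx=2.3,fy=2.3,interpolation=2)
s=cv2.resize(S['im'][110:240,230:360],None,fx=2.4,fy=2.4,interpolation=2)
o=np.zeros((t.shape[0]+s.shape[0],t.shape[1],3),np.uint8);o[:t.shape[0]]=t;o[t.shape[0]:,:s.shape[1]]=s
s2=cv2.resize(S['im'][110:180,255:330],None,fx=4.4,fy=4.4,interpolation=2);o[t.shape[0]:t.shape[0]+s2.shape[0],s.shape[1]+10:s.shape[1]+10+s2.shape[1]]=s2
cv2.imwrite('pics/c0.png',o)
E
```

```text
top bench z -0.00028684774539544655
tray floor (array([ 551.9, -286.1]), array([118.8, 167.4]), 71.3) z 0.004781573118031179
tray rim (array([ 547.5, -283. ]), array([131.1, 181.4]), 71.4) 620
rim (array([494.8, -15.5]), array([140.2, 150.9]), 86.4) 1168 0.11985237072562754
lid [ 0.553696   -0.0193852   0.24034422] [-0.99136461  0.06396109 -0.11447786] [-0.11443353  0.00436811  0.9934213 ] res 0.0019832256478812945 [ 0.54308626 -0.08863683  0.14093637] [0.57002625 0.05057414 0.29816512]
bask rim (array([545. , 323.7]), array([ 80.5, 120.6]), 55.7) 355
grip [0.54329702 0.3230665  0.12862573] (array([544.9, 323.9]), array([ 16.7, 119.4]), 54.6) 329 0.13758341868483215
side bench z -0.000941810966300638
tray floor (array([ 551.5, -282.8]), array([114.4, 165.2]), 71.2) z 0.0039756676164487414
tray rim (array([ 548.4, -286.2]), array([133.4, 180.8]), 71.5) 765
rim (array([488.4,  63.2]), array([170.5, 328.1]), 5.6) 729 0.1184743747398852
lid [ 0.55905946 -0.04408497  0.22992358] [ 0.98303175 -0.08788961  0.16100929] [ 0.10902    -0.42597735 -0.89814138] res 0.002225844073227101 [ 0.54522581 -0.09544042  0.14000272] [0.57812949 0.04648487 0.29685871]
bask rim (array([545.5, 319.3]), array([ 84.9, 120.9]), 56.4) 255
grip [0.54730558 0.31707139 0.12545082] (array([544.6, 321.2]), array([ 16.7, 116.4]), 55.5) 183 0.13580244202866987
```

View pics/c0.png

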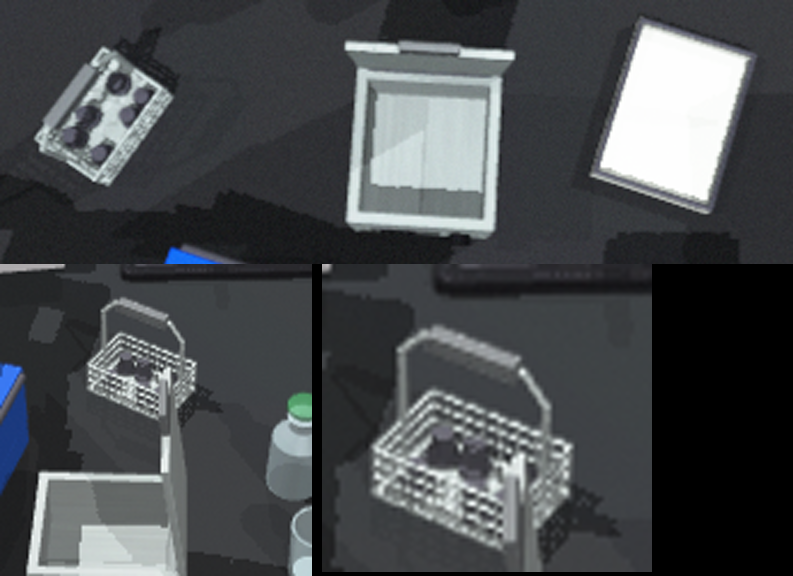

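The sizes match the stated ones (tray 181x131, cleaner 151x140, basket 121x80), so all three are confirmed. The lid stands at about 1.42 rad, with the hinge near (0.570,-0.020). I'll go up and over to just behind the lid with the fingers shut.

drive_tool(
  moves=[
    [0,0,-20,0,0,-0.088,0],
    [0,0,-30,0,0,-0.088,0],
    [-20,-25,-30,0,0,0,0],
    [-20,-25,-30,0,0,0,0],
    [-20,-25,-30,0,0,0,0],
    [-20,-25,0,0,0,0,0],
    [-20,-25,0,0,0,0,0],
    [-20,-25,0,0,0,0,0],
    [-20,-25,0,0,0,0,0],
    [-20,-25,0,0,0,0,0],
    [-20,-25,0,0,0,0,0],
    [-20,-25,0,0,0,0,0],
  ],
)

```text
t: 1.6
position: [0.3323, 0.3438, 0.3787]
eef_rot: [0.032, 0.999, -0.0, -0.0]
ft_force: [0.7, 0.4, 0.8]
finger_gap: 0.002
grip_force: 0.0
```

drive_tool(
  moves=[
    [-20,-25,0,0,0,0,0],
    [-20,-25,0,0,0,0,0],
    [-20,-25,0,0,0,0,0],
    [-20,-25,0,0,0,0,0],
    [-20,-25,0,0,0,0,0],
    [-20,-25,0,0,0,0,0],
    [-20,-25,0,0,0,0,0],
    [-20,-25,0,0,0,0,0],
    [-20,-25,0,0,0,0,0],
    [-20,-25,0,0,0,0,0],
    [-20,-25,0,0,0,0,0],
    [-20,-25,0,0,0,0,0],
  ],
)

```text
t: 3.1
position: [0.5527, 0.0293, 0.3785]
eef_rot: [0.032, 0.999, 0.0, -0.001]
ft_force: [-0.2, 0.4, -0.3]
finger_gap: -0.001
grip_force: 0.0
```

```bash
cat > w.py <<'E'
from h import *
import sys
# tcp in hinge frame (mm), yaw of tool y
H=np.array([.5696,-.0202,.12]);a=np.radians(-3.6);C=np.array([[np.cos(a),np.sin(a),0],[-np.sin(a),np.cos(a),0],[0,0,1]])
o=robot.get_obs();R=Ro.from_quat(o['eef_rot']).as_matrix()
print(o['t'],o['position'].round(4),'hinge frame',(C@(o['position']-H)*1000).round(1),'tooly',np.degrees(np.arctan2(R[1,1],R[0,1])).round(1),'z',R[:,2].round(3),'F',o['ft_force'].round(2),'gap',round(o['finger_gap'],3),'q',o['q'].round(2))
E
python3 w.py
```

```text
3.1 [0.5527 0.0293 0.3785] hinge frame [-20.   48.4 258.5] tooly 86.3 z [-0.001  0.    -1.   ] F [-0.16  0.43 -0.32] gap -0.001 q [-0.07 -0.02  1.61  0.    1.55 -1.58]
```

drive_tool(
  moves=[
    [-28,-24,0,0,0,0,0],
    [-28,-24,0,0,0,0,0],
    [0,0,30,0,0,0,0],
    [0,0,40,0,0,0,0],
    [0,0,40,0,0,0,0],
    [0,0,0,0,0,0,0],
    [6,0,0,0,0,0,0],
    [6,0,0,0,0,0,0],
    [6,0,0,0,0,0,0],
    [6,0,0,0,0,0,0],
    [0,0,0,0,0,0,0],
  ],
)

```text
t: 4.47
position: [0.581, -0.0197, 0.2697]
eef_rot: [0.032, 0.999, -0.0, 0.0]
ft_force: [-0.5, 0.3, 0.7]
finger_gap: -0.001
grip_force: 0.0
```

```bash
python3 w.py; python3 - <<'E'
import numpy as np
for th in np.arange(1.4,-.01,-.1):
    print(round(th,2),np.round([-140*np.cos(th)+8*np.sin(th)+11,140*np.sin(th)+8*np.cos(th)+8],1))
from h import *
im=snap('wrist')[0];im2=snap('side')[0]
cv2.imwrite('pics/s1.png',cv2.resize(im2[80:300,200:400],None,fx=2.5,fy=2.5))
E
```

```text
4.475 [ 0.581  -0.0197  0.2697] hinge frame [ 11.3   1.2 149.7] tooly 86.3 z [ 0.001 -0.    -1.   ] F [-0.45  0.34  0.72] gap -0.001 q [-0.15  0.1   1.69  0.    1.35 -1.66]
1.4 [ -4.9 147.3]
1.3 [-18.7 145. ]
1.2 [-32.3 141.4]
1.1 [-45.4 136.4]
1.0 [-57.9 130.1]
0.9 [-69.8 122.6]
0.8 [-80.8 114. ]
0.7 [-90.9 104.3]
0.6 [-100.    93.7]
0.5 [-108.    82.1]
0.4 [-114.8   69.9]
0.3 [-120.4   57. ]
0.2 [-124.6   43.7]
0.1 [-127.5   29.9]
-0.0 [-129.   16.]
```

View pics/s1.png

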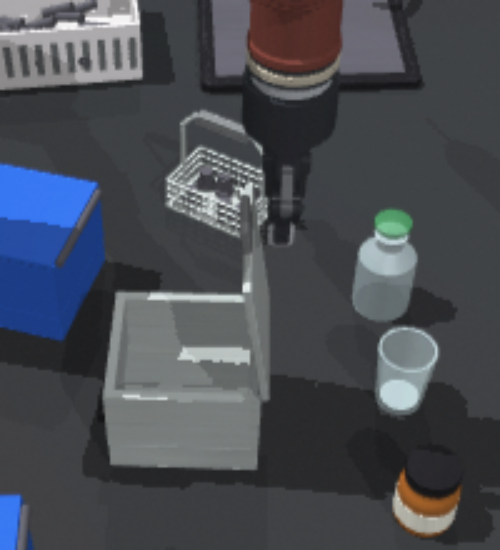

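The closed fingers are just behind the upper part of the lid, at crop (280,240), and clear of the glassware. I'll sweep along the closing arc.

drive_tool(
  moves=[
    [8,0,1,0,0,0,0],
    [8,0,1,0,0,0,0],
    [7,0,1,0,0,0,0],
    [7,0,1,0,0,0,0],
    [7,0,2,0,0,0,0],
    [7,0,2,0,0,0,0],
    [6.5,0,2.5,0,0,0,0],
    [6.5,0,2.5,0,0,0,0],
    [6,0,3,0,0,0,0],
    [6,0,3,0,0,0,0],
    [6,0,4,0,0,0,0],
    [6,0,4,0,0,0,0],
  ],
)

```text
t: 6.08
position: [0.5, -0.0145, 0.2419]
eef_rot: [0.032, 0.999, 0.0, -0.0]
ft_force: [0.3, 0.1, 0.7]
finger_gap: 0.002
grip_force: 0.6
```

```bash
python3 w.py
```

```text
6.075 [ 0.5    -0.0145  0.2419] hinge frame [-69.9   1.3 121.9] tooly 86.3 z [-0.  0. -1.] F [0.32 0.06 0.75] gap 0.002 q [-0.17 -0.06  1.9  -0.    1.3  -1.68]
```

drive_tool(
  moves=[
    [5.5,0,4,0,0,0,0],
    [5.5,0,4,0,0,0,0],
    [5,0,5,0,0,0,0],
    [5,0,5,0,0,0,0],
    [4.5,0,5,0,0,0,0],
    [4.5,0,5,0,0,0,0],
    [4,0,6,0,0,0,0],
    [4,0,6,0,0,0,0],
    [3.5,0,6,0,0,0,0],
    [3.5,0,6,0,0,0,0],
    [3,0,6,0,0,0,0],
    [3,0,6,0,0,0,0],
  ],
)

```text
t: 7.58
position: [0.4496, -0.0114, 0.178]
eef_rot: [0.032, 0.999, -0.0, 0.0]
ft_force: [1.2, -0.3, 0.2]
finger_gap: -0.001
grip_force: 0.4
```

```bash
python3 w.py
```

```text
7.575 [ 0.4496 -0.0114  0.178 ] hinge frame [-120.3    1.3   58. ] tooly 86.3 z [ 0.001 -0.    -1.   ] F [ 1.17 -0.27  0.2 ] gap -0.001 q [-0.18 -0.1   2.07  0.    1.17 -1.69]
```

drive_tool(
  moves=[
    [1,0,5,0,0,0,0],
    [1,0,5,0,0,0,0],
    [1,0,5,0,0,0,0],
    [1,0,4,0,0,0,0],
    [1,0,4,0,0,0,0],
    [1,0,4,0,0,0,0],
    [0.5,0,3,0,0,0,0],
    [0.5,0,3,0,0,0,0],
    [0,0,2,0,0,0,0],
    [0,0,2,0,0,0,0],
    [0,0,1,0,0,0,0],
    [0,0,0,0,0,0,0],
  ],
)

```text
t: 9.07
position: [0.4425, -0.0109, 0.1401]
eef_rot: [0.032, 0.999, 0.0, -0.0]
ft_force: [0.2, 0.1, -0.7]
finger_gap: -0.002
grip_force: 0.0
```

```bash
python3 w.py; python3 - <<'E'
from h import *
im,d,P,r,p=snap('top');cv2.imwrite('pics/t2.png',im)
Q=P[170:275,240:325].reshape(-1,3);
import numpy as np
R=Q[(Q[:,2]>.1)&(Q[:,2]<.16)&(abs(Q[:,1]+.0155)>.04)&(abs(Q[:,1]+.0155)<.068)]
for x in np.arange(.41,.57,.02):
    s=R[abs(R[:,0]-x)<.01]; print(round(x,2),len(s),np.median(s[:,2]).round(4))
E
```

```text
9.075 [ 0.4425 -0.0109  0.1401] hinge frame [-127.5    1.3   20.1] tooly 86.3 z [-0.  0. -1.] F [ 0.16  0.06 -0.66] gap -0.002 q [-0.18 -0.07  2.11 -0.    1.09 -1.69]
0.41 0 nan
0.43 112 0.1314
0.45 3 0.1307
0.47 0 nan
0.49 0 nan
0.51 2 0.1305
0.53 10 0.1286
0.55 122 0.1284
  return _methods._mean(a, axis=axis, dtype=dtype,
  ret = ret.dtype.type(ret / rcount)
```

Nearly shut, with about 3 mm left at the free edge. I'll press on slowly until the force rises.

drive_tool(
  moves=[
    [0,0,1,0,0,0,0],
    [0,0,1,0,0,0,0],
    [0,0,1,0,0,0,0],
    [0,0,0.7,0,0,0,0],
    [0,0,0,0,0,0,0],
  ],
)

```text
t: 9.75
position: [0.4427, -0.0109, 0.1366]
eef_rot: [0.032, 0.999, -0.0, 0.0]
ft_force: [1.1, -0.2, 0.1]
finger_gap: 0.0
grip_force: 0.0
```

drive_tool(
  moves=[
    [0,0,0.3,0,0,0,0],
    [0,0,0.3,0,0,0,0],
    [0,0,0,0,0,0,0],
  ],
)

```text
t: 10.12
position: [0.4427, -0.0109, 0.1365]
eef_rot: [0.032, 0.999, -0.0, 0.0]
ft_force: [-3.0, 0.0, 5.5]
finger_gap: 0.003
grip_force: 2.7
```

The force rose to 5.5 N with no further motion, so the lid has seated. A light final press, then lift off and go above the basket.

drive_tool(
  moves=[
    [0,0,0.3,0,0,0,0],
    [0,0,0,0,0,0,0],
    [0,0,-20,0,0,0,0],
    [0,0,-40,0,0,0,0],
    [0,0,-50,0,0,0,0],
    [0,0,-50,0,0,0,0],
    [-10,42,0,0,0,0,1],
    [-10,42,0,0,0,0,1],
    [-10,42,0,0,0,0,1],
    [-10,42,0,0,0,0,1],
    [-10,43,0,0,0,0,1],
    [-10,43,0,0,0,0,1],
  ],
)

```text
t: 11.62
position: [0.519, 0.2402, 0.295]
eef_rot: [0.032, 0.999, -0.0, 0.0]
ft_force: [0.3, 0.6, 0.8]
finger_gap: 0.998
grip_force: 0.0
```

drive_tool(
  moves=[
    [-10,43,0,0,0,0,1],
    [-10,42,0,0,0,0,1],
    [0,0,0,0,0,0.135,1],
    [0,0,0,0,0,0.135,1],
    [0,0,0,0,0,0.135,1],
    [0,0,0,0,0,0.135,1],
    [0,0,0,0,0,0,1],
  ],
)

```text
t: 12.5
position: [0.5441, 0.3223, 0.2949]
eef_rot: [0.297, 0.955, -0.0, -0.0]
ft_force: [-0.5, -0.2, 1.0]
finger_gap: 1.0
grip_force: 0.0
```

```bash
python3 w.py; python3 - <<'E'
from h import *
def rect(pts):
    (c,s,a)=cv2.minAreaRect((pts[:,:2]*1000).astype(np.float32)); return np.round(c,1),np.round(s,1),round(a,1)
im,d,P,r,p=snap('top')
Q=P[170:275,240:325].reshape(-1,3);R=Q[(Q[:,2]>.1)&(Q[:,2]<.16)]
for x in np.arange(.39,.58,.02):
    s=R[abs(R[:,0]-x)<.01]; print(round(x,2),len(s),np.median(s[:,2]).round(4) if len(s) else '')
im,d,P,r,p=snap('wrist');cv2.imwrite('pics/w1.png',im)
Q=P.reshape(-1,3);Q=Q[(np.hypot(Q[:,0]-.545,Q[:,1]-.322)<.09)]
R=Q[(Q[:,2]>.11)&(Q[:,2]<.14)];print('grip',rect(R),len(R),np.median(R[:,2]))
R=Q[(Q[:,2]>.128)&(Q[:,2]<.14)];print('griptop',rect(R),len(R),R.mean(0))
R=Q[(Q[:,2]>.035)&(Q[:,2]<.05)];print('rim',rect(R),len(R))
E
```

```text
12.5 [0.5441 0.3223 0.2949] hinge frame [-47.  340.2 174.9] tooly 55.5 z [-0. -0. -1.] F [-0.54 -0.25  0.98] gap 1.0 q [ 0.42  0.19  1.54 -0.    1.41 -0.54]
0.39 61 0.128
0.41 285 0.1281
0.43 583 0.1282
0.45 577 0.1283
0.47 576 0.1282
0.49 580 0.1285
0.51 575 0.1283
0.53 566 0.1282
0.55 566 0.1283
0.57 418 0.1277
grip (array([545.4, 322.5]), array([ 13.8, 113.8]), 56.0) 1227 0.13241199873460507
griptop (array([545.5, 322.4]), array([13.8, 79.9]), 56.1) 1007 [0.54376922 0.3238041  0.13256138]
rim (array([544.7, 323.1]), array([ 80. , 120.1]), 55.9) 948
```

View pics/w1.png

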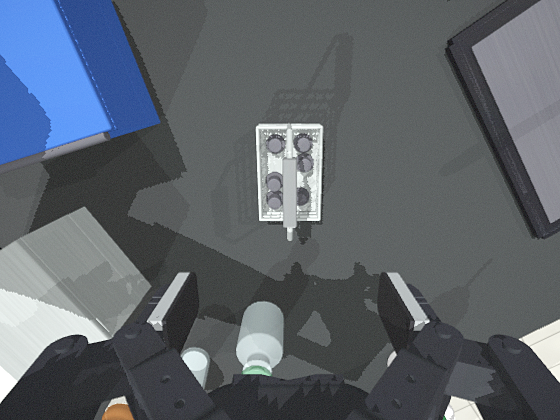

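The wrist view shows the basket handle grip at (289,192), square to the jaws. The lid is flat at 128 mm along its whole length, so it is shut. Descending to grasp.

drive_tool(
  moves=[
    [-0.7,1,20,0,0,-0.009,1],
    [0,0,30,0,0,0,1],
    [0,0,30,0,0,0,1],
    [0,0,30,0,0,0,1],
    [0,0,30,0,0,0,1],
    [0,0,20,0,0,0,1],
    [0,0,15,0,0,0,1],
    [0,0,6,0,0,0,1],
    [0,0,0,0,0,0,1],
  ],
)

```text
t: 13.72
position: [0.5455, 0.3229, 0.1149]
eef_rot: [0.293, 0.956, 0.0, 0.0]
ft_force: [0.8, -0.7, -0.1]
finger_gap: 1.001
grip_force: 0.0
```

drive_tool(
  moves=[
    [0,0,0,0,0,0,0.5],
    [0,0,0,0,0,0,0.3],
    [0,0,0,0,0,0,0],
    [0,0,0,0,0,0,0],
    [0,0,0,0,0,0,0],
    [0,0,0,0,0,0,0],
  ],
  force=70,
)

```text
t: 14.48
position: [0.5457, 0.3231, 0.1152]
eef_rot: [0.293, 0.956, 0.001, 0.0]
ft_force: [0.7, 0.6, 2.1]
finger_gap: 0.147
grip_force: 69.6
```

```bash
python3 w.py
```

```text
14.475 [0.5457 0.3231 0.1152] hinge frame [-45.4 341.1  -4.8] tooly 55.9 z [ 0.001  0.001 -1.   ] F [0.69 0.61 2.05] gap 0.147 q [ 0.42  0.36  1.68  0.    1.1  -0.55]
```

drive_tool(
  moves=[
    [0,0,-5,0,0,0,0],
    [0,0,-10,0,0,0,0],
    [0,0,-20,0,0,0,0],
    [0,0,-25,0,0,0,0],
    [0,0,-25,0,0,0,0],
    [0,0,-25,0,0,0,0],
    [0,0,-25,0,0,0,0],
    [0,0,-25,0,0,0,0],
    [0,0,-20,0,0,0,0],
    [0,0,-10,0,0,0,0],
    [0,0,0,0,0,0,0],
    [0,0,0,0,0,0,0],
  ],
)

```text
t: 15.98
position: [0.5446, 0.3225, 0.3033]
eef_rot: [0.293, 0.956, -0.001, -0.001]
ft_force: [-0.5, -0.1, -3.6]
finger_gap: 0.148
grip_force: 69.1
```

```bash
python3 w.py; cat > b.py <<'E'
from h import *
# basket rim points in tool frame: fit plane, rect
o=robot.get_obs();im,d,P,r,p=snap('wrist');cv2.imwrite('pics/wl.png',im)
R=Ro.from_quat(o['eef_rot']).as_matrix();Q=(P.reshape(-1,3)-o['position'])@R
m=(abs(Q[:,0])<.075)&(abs(Q[:,1])<.055)&(Q[:,2]>.03)&(Q[:,2]<.2)
Q=Q[m];print(len(Q),np.histogram(Q[:,2],bins=np.arange(.03,.2,.01)))
K=Q[(Q[:,2]>.06)&(Q[:,2]<.085)]
for e,n in ((K[K[:,0]>.045],'x+'),(K[K[:,0]<-.045],'x-'),(K[K[:,1]>.03],'y+'),(K[K[:,1]<-.03],'y-')):
    if len(e): print(n,len(e),(1000*np.percentile(e[:,2],10)).round(1),(1000*np.median(e[:,2])).round(1))
print(cv2.minAreaRect((K[:,:2]*1000).astype(np.float32)))
W=P.reshape(-1,3)[m];W=W[(W[:,2]-o['position'][2]<-.06)&(W[:,2]-o['position'][2]>-.085)];print('world',cv2.minAreaRect((W[:,:2]*1000).astype(np.float32)))
E
python3 b.py
```

```text
15.975 [0.5446 0.3225 0.3033] hinge frame [-46.5 340.4 183.3] tooly 55.9 z [-0.002 -0.001 -1.   ] F [-0.52 -0.12 -3.59] gap 0.148 q [ 0.42  0.19  1.52 -0.    1.43 -0.55]
13099 (array([  27,   18,   18,  445, 2030, 2824, 1494, 1790, 4453,    0,    0,
          0,    0,    0,    0,    0]), array([0.03, 0.04, 0.05, 0.06, 0.07, 0.08, 0.09, 0.1 , 0.11, 0.12, 0.13,
       0.14, 0.15, 0.16, 0.17, 0.18, 0.19]))
x+ 1221 69.8 71.0
x- 229 69.7 71.1
y+ 1384 69.8 71.0
y- 1391 70.0 71.3
((0.6245880126953125, -0.4081001281738281), (80.2718734741211, 120.40562438964844), 89.90695190429688)
world ((543.6853637695312, 322.3917236328125), (80.27161407470703, 120.4034652709961), 56.01374816894531)
```

View pics/wl.png

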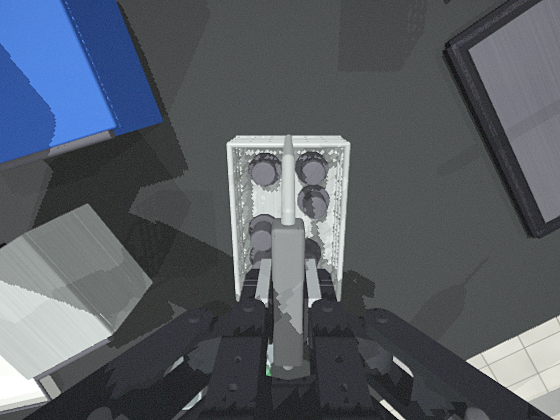

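The basket hangs level, with its rim 70 mm below the TCP on all sides, and its underside is about 0.19 m up. I'll turn to the tray's yaw and carry it over at this height.

drive_tool(
  moves=[
    [0,0,0,0,0,-0.05,0],
    [0,0,0,0,0,-0.08,0],
    [0,0,0,0,0,-0.08,0],
    [0,0,0,0,0,-0.057,0],
    [-3,-10,0,0,0,0,0],
    [-6,-18,0,0,0,0,0],
    [-8.7,-25,0,0,0,0,0],
    [-8.7,-25,0,0,0,0,0],
    [-8.7,-25,0,0,0,0,0],
    [-8.7,-25,0,0,0,0,0],
    [-8.7,-25,0,0,0,0,0],
    [-8.7,-25,0,0,0,0,0],
  ],
)

```text
t: 17.52
position: [0.5453, 0.1323, 0.3046]
eef_rot: [0.164, 0.986, -0.0, -0.0]
ft_force: [0.1, -0.3, -2.2]
finger_gap: 0.144
grip_force: 69.1
```

drive_tool(
  moves=[
    [-8.7,-25,0,0,0,0,0],
    [-8.7,-25,0,0,0,0,0],
    [-8.7,-25,0,0,0,0,0],
    [-8.7,-25,0,0,0,0,0],
    [-8.7,-25,0,0,0,0,0],
    [-8.7,-25,0,0,0,0,0],
    [-8.7,-25,0,0,0,0,0],
    [-8.7,-25,0,0,0,0,0],
    [-8.7,-25,0,0,0,0,0],
    [-8.7,-25,0,0,0,0,0],
    [-8.7,-25,0,0,0,0,0],
    [-8.7,-25,0,0,0,0,0],
  ],
)

```text
t: 19.02
position: [0.5469, -0.1849, 0.3046]
eef_rot: [0.164, 0.986, -0.0, -0.0]
ft_force: [1.4, 0.3, -1.3]
finger_gap: 0.153
grip_force: 69.1
```

drive_tool(
  moves=[
    [-8.7,-25,0,0,0,0,0],
    [-8.7,-25,0,0,0,0,0],
    [-6,-18,0,0,0,0,0],
    [-3,-10,0,0,0,0,0],
    [0,0,0,0,0,0,0],
    [0,0,0,0,0,0,0],
  ],
)

```text
t: 19.77
position: [0.548, -0.2647, 0.3046]
eef_rot: [0.163, 0.987, 0.0, -0.0]
ft_force: [0.4, -0.5, -3.1]
finger_gap: 0.145
grip_force: 69.1
```

```bash
python3 w.py; sed -i 's/wl.png/wt.png/' b.py; python3 b.py; python3 - <<'E'
from h import *
for n in ('wrist','top','side'):
    im,d,P,r,p=snap(n);Q=P.reshape(-1,3);Q=Q[(np.hypot(Q[:,0]-.55,Q[:,1]+.2845)<.125)]
    R=Q[(Q[:,2]>.019)&(Q[:,2]<.028)];print(n,len(R),cv2.minAreaRect((R[:,:2]*1000).astype(np.float32)) if len(R)>5 else '')
    np.save('tr_'+n,R)
    R=Q[abs(Q[:,2]-.1283)<.006]
E
```

```text
19.775 [ 0.548  -0.2647  0.3046] hinge frame [  -6.2 -245.4  184.6] tooly 71.3 z [-0.     0.001 -1.   ] F [ 0.38 -0.51 -3.11] gap 0.145 q [-0.57  0.14  1.58  0.    1.42 -1.81]
13094 (array([  26,   22,   18,  490, 1986, 2843, 1463, 1781, 4465,    0,    0,
          0,    0,    0,    0,    0]), array([0.03, 0.04, 0.05, 0.06, 0.07, 0.08, 0.09, 0.1 , 0.11, 0.12, 0.13,
       0.14, 0.15, 0.16, 0.17, 0.18, 0.19]))
x+ 1224 69.8 70.9
x- 225 70.0 71.2
y+ 1383 69.8 70.9
y- 1393 70.0 71.2
((0.6672706604003906, -0.5716667175292969), (80.15937042236328, 120.68791198730469), 89.82785034179688)
world ((547.1654663085938, -264.9722900390625), (80.1588134765625, 120.68771362304688), 71.42308044433594)
wrist 895 ((548.51416015625, -285.0264892578125), (130.55661010742188, 178.38101196289062), 71.32847595214844)
top 214 ((559.1535034179688, -247.54734802246094), (56.41126251220703, 180.41436767578125), 71.55567169189453)
side 596 ((548.4013671875, -286.42474365234375), (131.72940063476562, 180.61041259765625), 71.4512939453125)
```

View pics/wt.png

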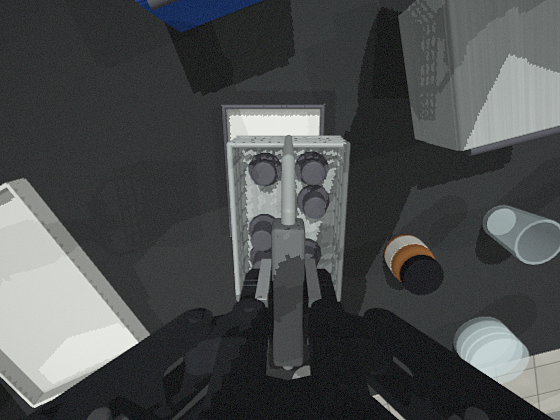

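The wrist view shows the tray around the basket (visible edge near (275,118)), parallel to it. The tray centre is about 20 mm further in -y. I'll correct that and lower slowly.

drive_tool(
  moves=[
    [-2.5,-6,0,0,0,0,0],
    [-2.5,-7,0,0,0,0,0],
    [-2.5,-5.7,0,0,0,0,0],
    [0,0,10,0,0,0,0],
    [0,0,20,0,0,0,0],
    [0,0,20,0,0,0,0],
    [0,0,20,0,0,0,0],
    [0,0,20,0,0,0,0],
    [0,0,20,0,0,0,0],
    [0,0,10,0,0,0,0],
    [0,0,0,0,0,0,0],
  ],
)

```text
t: 21.35
position: [0.5485, -0.2852, 0.1834]
eef_rot: [0.163, 0.987, 0.0, -0.001]
ft_force: [-0.1, -0.3, -2.0]
finger_gap: 0.15
grip_force: 69.0
```

drive_tool(
  moves=[
    [0,0,10,0,0,0,0],
    [0,0,10,0,0,0,0],
    [0,0,10,0,0,0,0],
    [0,0,8,0,0,0,0],
    [0,0,5,0,0,0,0],
    [0,0,2,0,0,0,0],
    [0,0,0,0,0,0,0],
    [0,0,0,0,0,0,0],
  ],
)

```text
t: 22.35
position: [0.5494, -0.2858, 0.1402]
eef_rot: [0.163, 0.987, -0.0, 0.0]
ft_force: [0.7, -0.2, -2.5]
finger_gap: 0.149
grip_force: 69.2
```

```bash
python3 w.py; sed -i 's/wt.png/we.png/' b.py; python3 b.py; python3 - <<'E'
from h import *
for n in ('wrist','side'):
    im,d,P,r,p=snap(n);Q=P.reshape(-1,3);Q=Q[(np.hypot(Q[:,0]-.55,Q[:,1]+.2845)<.125)]
    R=Q[(Q[:,2]>.019)&(Q[:,2]<.026)];print(n,len(R),cv2.minAreaRect((R[:,:2]*1000).astype(np.float32)))
cv2.imwrite('pics/se.png',cv2.resize(im[150:400,180:420],None,fx=2.4,fy=2.4))
im,d,P,r,p=snap('top');Q=P[170:275,240:325].reshape(-1,3);R=Q[abs(Q[:,2]-.1283)<.03]
for x in (.42,.44,.47,.5,.55): print(x,np.median(R[abs(R[:,0]-x)<.01][:,2]).round(4))
E
```

```text
22.35 [ 0.5494 -0.2858  0.1402] hinge frame [  -3.5 -266.3   20.2] tooly 71.2 z [ 0.001 -0.001 -1.   ] F [ 0.71 -0.2  -2.45] gap 0.149 q [-0.59  0.3   1.7  -0.    1.13 -1.84]
16818 (array([  26,   20,   16,  513, 1965, 2839, 1456, 1833, 4432,    0, 3718,
          0,    0,    0,    0,    0]), array([0.03, 0.04, 0.05, 0.06, 0.07, 0.08, 0.09, 0.1 , 0.11, 0.12, 0.13,
       0.14, 0.15, 0.16, 0.17, 0.18, 0.19]))
x+ 1225 69.7 70.9
x- 227 69.9 71.0
y+ 1384 69.8 70.9
y- 1391 70.0 71.2
((0.6850738525390625, -0.5908203125), (80.25752258300781, 120.66866302490234), 89.94967651367188)
world ((548.58740234375, -286.1663818359375), (80.25778198242188, 120.66475677490234), 71.26741027832031)
wrist 4188 ((547.9298706054688, -284.9888610839844), (130.63153076171875, 179.5300750732422), 71.31687927246094)
side 566 ((548.2387084960938, -286.9822082519531), (130.94471740722656, 180.597900390625), 71.46485137939453)
0.42 0.1278
0.44 0.1282
0.47 0.1282
0.5 0.1283
0.55 0.1282
```

View pics/se.png

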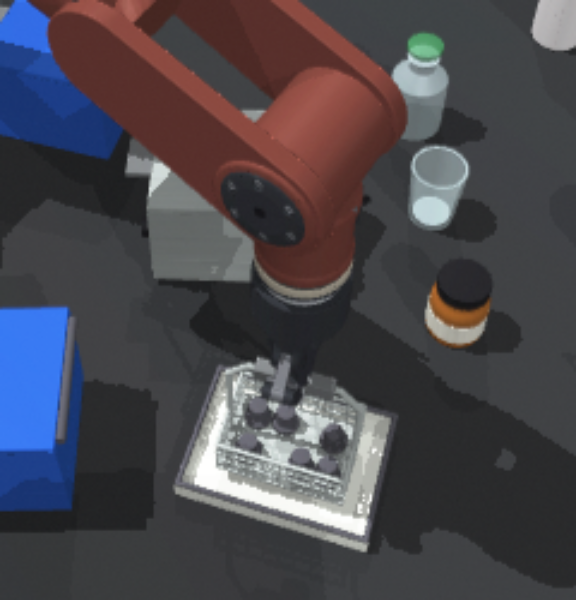

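The basket is centred within about 1 mm, level and parallel, with its underside about 20 mm above the tray floor. In the side crop it hangs inside the rim at (290,430), the lid is shut, and the glassware hasn't moved.

```bash
python3 -c "from rig import robot;print(robot.sign_off())"
```

```text
the job is handed in; nothing more can be done
None
```

I shut the cleaner's lid first, then carried the basket over it; at hand-in it was held steady and level in the gripper, centred in the small tray within about 1 mm, long sides parallel, about 2 cm above the tray floor (about 22 s of 64 s used).

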